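# Open the reference case and load the analyser

### The arm

A 6-joint arm with a two-finger parallel gripper is mounted at the origin on the work surface. World frame = base frame: x ahead of the robot, y to its left, z up, the work surface at z = 0. Lengths are in m, angles in rad, forces in N, time in s.
With the tool pointing down it reaches from about 0.325 to 0.9 m from the base axis. Payload 6.1 kg.
Tool frame: the origin (TCP) lies at the very end of the fingers, on their centre line; the grasp point (between the pads) lies arm.hold_point_z behind it (arm.hold_point_z is the distance from the TCP to the grasp point, in m); z points along the fingers, y is the line along which they close (so a half turn about z gives the same grasp; the last joint's range is limited). The gripper opens to 87 mm and grips with 3 to 60 N. Pads are 19 mm wide; open, the fingers measure 117 mm over their backs; the gripper's body (75 mm by 190 mm) begins 51 mm behind the grasp point.
Start: joints at [-1.463, 0.22, 1.526, -0, 1.395, -0.126], TCP at [0.145, -0.608, 0.223] pointing down, gripper open.
Joint ranges: [-2.98, 2.98], [-0.91, 2.08], [0.09, 2.57], [-1.24, 4.39], [0.2, 2.65], [-2.68, 2.68]. Speed limits (rad/s): [2.57, 2.57, 3.01, 3.14, 3.14, 3.14].

### API

Orientations are given as a unit quaternion [w, x, y, z].
In Python, from plant import arm gives the robot as it stands. The module is installed in compiled form; this text tells all that it offers.
- The arm moves only by the shell command python3 -m creep 'ROWS' [OPENING] [FORCE]. ROWS is JSON, a list of rows, each an object of numbers: "tx", "ty", "tz": the shift along the tool's x, y, z in mm; "turn": the turn about the tool's z in rad. In form: [{"tx": .., "ty": .., "tz": .., "turn": ..}, ...]. A call has 1 to 10 rows; each row is the pose to reach, as a shift and turn from the pose commanded when the call began, along the tool's axes at that moment; what a row does not reach only later rows make up. A row lasts 1/8 s, in which the tool goes at most 62.5 mm and 10.7 degrees, less where a joint would pass 70% of its speed; a pose out of reach is approached as far as the arm can. A call with a gripper value outside its range is refused whole. OPENING is the closure in counts, from 0 (fully open) to 255 (shut), set as the call begins (- or left out, the last holds). The fingers move at their own pace and stop on an object; FORCE is the grip in N (left out, the last holds). Time passes only in rows, so rows that repeat a pose let the fingers close. It gives the time, the measured TCP pose, the force, the opening and the grip force at its end, in the units of the state.
- arm.state(): the state, without advancing time (a new reading comes with each control period).
- arm.capture(name): name is "side" or "top"; returns a dict with "pixels" (480x640x3 uint8, red, green, blue), "fx", "fy", "cx", "cy" (pixels), "k1" (the pictures are not rectified: a ray, as slopes to the right and down, at radius r is drawn at 1 + k1 r^2 times it, then the intrinsics apply), "R" (3x3) and "t" (3): a world point X has camera coordinates R X + t. Camera axes: x right, y down, z forward; pixel columns grow to the right and rows downward; lengths in m; the calibration is good to about 2 mm. A picture is of the moment at which its call begins. There is no depth.
- arm.hand_in(): hands the job in; it is judged then, once.
Trained networks look in a picture, given as the dict that the camera call returned (one of the last four; its "shot" number tells which), for a name from the list of things; names that differ only in an ending like _2 or _b are one class to them, and where a whole thing is asked for, a point or a joint stands for the part that bears it (a point fixed in the world has none). Each returns a list of dicts, best first, with "score" (0 to 1); they miss things now and then, are a little off and sometimes report something else, mostly with a low value. They report only what shows in the picture. A call takes as long as a camera call. They do not tell look-alikes from the thing itself.
- arm.search_frame(picture, target): "box" ([left, top, right, bottom] in pixels, round what is visible of it).
- arm.cut_out(picture, target): "region" (480x640 bool, what is visible of it) and "box" ([left, top, right, bottom] in pixels, round what is visible of it).
- arm.landmark_of(picture, target): "at" ([column, row] in pixels: a listed point, or the origin of a listed thing).
The state is a dict: "t": time; "joint_positions": joint angles; "qd": joint speeds; "tau": joint torques, N m; "tcp_pos": TCP position; "ee_rot": TCP orientation; "ft_force": force on the tool from outside, world axes, zero at the start; "torque": the same for the moment, N m; "width": finger opening in m; "grasp_force": force on a finger pad.
Only numpy, scipy, OpenCV 4.12 (cv2) and the standard library are available. Lean on these libraries where they do the work, as an engineer would, in place of code of your own. Each camera call takes 0.05 s, during which the arm holds its last target. There are 200 camera calls.

### The job

Open the case of reference cups: raise the finned end of the lid over the end lip and draw the lid out of its grooves without forcing it, then lay it down flat, fin up, in the middle of the white sheet. Next take the round cup (not the square one, which stays in its bay) and set it down, not dropped, upright and centred, on the analyser's round stage. Leave the other things on the desk where they are.

Things in the scene. Friction and masses are not known exactly. Their poses are not given: they have to be found in the camera images.
- case: Black box fixed to the desk, 190 long (its x) x 114 wide (its y), walls 50 high, with an aluminium frame round its top (frame top at most 70 above the desk). Origin: centre of its underside, on the desk; z up. The closed lid lies on the side walls, its underside 50 above the desk, side play 1.5 each way, end play 2. It leaves only towards the case's -x end, over the end lip.
- lip (a point): Middle of the end lip, a bar 4 thick across the case's -x end (case x -92, 50 above the desk). It is part of the frame, which is shimmed 0 to 7 higher by an amount not told: the lip's top is 5 to 12 above the closed lid's underside.
- keepers (a point): Midway between the keepers (case x -28, 55 above the desk): strips over the lid's long edges, from case x -28 to +96, 88 apart. Undersides 4 to 11 above the closed lid's top: always 1 less than the lip's figure, so a level lift never clears the lip. Tip the lid about its +x edge until it just meets them (lip cleared by 1 to 4.7; more forces it), then draw it out 116 or more along its tipped plane.
- bays (a point): Centre of the case's inner floor, 8 above the desk. Two bays along case x, each 86 (x) x 90 (y), centred 45 either side of this point, parted by a 4 thick wall that reaches 40 above the desk.
- lid: Flat grey plastic lid, 176 (its x) x 99 (y) x 5 thick, about 0.15 kg, with a fin on top. Origin: centre of its underside; z up through the fin; x as the case's x when closed. Starts closed.
- lid_grip (a point): Centre of the lid's fin, an upright rib 45 long (lid x) x 14 thick (lid y) x 24 tall, standing on the lid's top; 52.5 from the lid's origin towards -x, 17 above the lid's underside, 140 from the lid's +x edge.
- round_cup: Reference cup with a round aluminium body 60 in diameter and 22 tall and on it a black knob 22 in diameter, 16 tall (38 overall). About 0.15 kg. Origin: centre of its underside. Starts in either bay of the case, near the bay's middle, hidden by the lid.
- square_cup: As the round cup but with a square body 56 x 56 x 22; same knob. In the other bay.
- sheet: White sheet on a board fixed to the desk, 180 (x) x 240 (y) x 4 thick. Origin: centre of its underside, on the desk.
- stage (a point): Centre of the top of the analyser's dark round stage, 90 in diameter, 40 above the desk, flat. It is part of the blue and white analyser, whose 180 high body begins 95 from this point in the +y direction of this frame.
- brush: Brush lying on the desk, a bystander.
- scoop: Spoon-shaped metal scoop lying on the desk, a bystander.
- dish: Glass dish 80 in diameter, 22 high, a bystander.
- jar: White jar 56 in diameter, 70 high, a bystander.
- cup_ring: Black ring 66 in diameter, 22 high, a bystander.
- puck: Wooden disc 54 in diameter, 14 high, a bystander.
Not all that is in view belongs to the job. Leave any orange or purple look-alike of the case alone.

How it is judged:
By the outcome, as a careful person would: the job done as asked, in the order asked, and still so for the second after the job is handed in, with the robot touching nothing.
It also fails if it takes over 64 s, if anything falls off the work surface, if the arm or the gripper's body presses on something with over 40 N, if the wrist force passes 120 N, or if a joint passes its speed limit or range.

## Working session

There is one attempt and no reset: what is moved stays moved. The work goes in short steps, Python scripts to look and compute and a shell command to move; the robot and the scene stay as the last step left them, time stands still between calls to the robot, and variables do not carry over. Pictures are saved under pics/ and viewed, at most 13 in all, crops included, and the job is handed in when it is done.

```bash
mkdir -p pics
cat > h.py <<'E'
import numpy as np, cv2
from plant import arm
from scipy.spatial.transform import Rotation as Ro
def ray(p,uv):
    d=np.array([(uv[0]-p['cx'])/p['fx'],(uv[1]-p['cy'])/p['fy']]); s=d.copy()
    for _ in range(30): s=d/(1+p['k1']*(s@s))
    R=np.array(p['R']);t=np.array(p['t'])
    return -R.T@t, R.T@np.array([s[0],s[1],1.])
def onz(p,uv,z):
    o,d=ray(p,uv); return o+d*(z-o[2])/d[2]
def proj(p,X):
    c=np.array(p['R'])@np.array(X)+np.array(p['t']); s=c[:2]/c[2]; s=s*(1+p['k1']*(s@s))
    return np.array([s[0]*p['fx']+p['cx'],s[1]*p['fy']+p['cy']])
def tri(pa,ua,pb,ub):
    o1,d1=ray(pa,ua);o2,d2=ray(pb,ub);A=np.c_[d1,-d2]
    s=np.linalg.lstsq(A,o2-o1,rcond=None)[0];a=o1+s[0]*d1;b=o2+s[1]*d2
    return (a+b)/2,np.linalg.norm(a-b)
def save(p,n,box=None,sc=1):
    im=p['pixels'][:,:,::-1]
    if box: im=im[box[1]:box[3],box[0]:box[2]]
    cv2.imwrite('pics/'+n,cv2.resize(im,None,fx=sc,fy=sc))
def st():
    s=arm.state(); q=s['ee_rot']; R=Ro.from_quat([q[1],q[2],q[3],q[0]]).as_matrix()
    return s,np.array(s['tcp_pos']),R
E
cat > a.py <<'E'
from h import *
np.set_printoptions(precision=4,suppress=True)
P={n:arm.capture(n) for n in('top','side')}
for n in P: save(P[n],n+'0.png')
s,t,R=st();print(s['t'],t,R.tolist(),arm.hold_point_z,s['width'])
for n in P: print(n,-np.array(P[n]['R']).T@np.array(P[n]['t']),P[n]['fx'],P[n]['k1'])
Z=dict(case=0,lip=.05,keepers=.055,lid=.05,lid_grip=.067,sheet=0.0,stage=.04,jar=0,dish=0,scoop=0,brush=0,cup_ring=0,puck=0)
for k,z in Z.items():
    for n in P:
        for r in arm.landmark_of(P[n],k)[:3]: print(k,n,np.round(r['at'],1),round(r['score'],2),onz(P[n],r['at'],z)[:2])
E
python3 a.py
```

```text
0.1 [ 0.1447 -0.6074  0.2215] [[0.972809657343319, 0.2316059878548326, -0.0001922741831332964], [0.23160596006319817, -0.972808069911654, 0.0017715467724029497], [0.00022325496326568343, -0.0017679096554089303, -0.9999984123250755]] 0.0187 0.08682716180149988
top [ 0.215  -0.1134  1.5645] 537.6013601461394 -0.06943504436517833
side [-0.0106  0.7757  0.7973] 534.9019640437672 -0.1538797564982103
case top [471.9 247.9] 0.68 [ 0.4438 -0.5639]
case top [381.1 202.6] 0.63 [ 0.5766 -0.2949]
case top [370.6 327.9] 0.63 [ 0.2072 -0.2634]
case side [410.3 185.4] 0.87 [ 0.4396 -0.5639]
case side [460.1 261.6] 0.8 [ 0.197  -0.2708]
case side [329.8 215.8] 0.77 [ 0.5754 -0.3061]
lip top [350.7 203.7] 0.81 [ 0.5604 -0.2012]
lip top [345.6 331.7] 0.73 [ 0.1961 -0.189 ]
lip top [444.8 248.2] 0.69 [ 0.4346 -0.4711]
lip side [320.7 221. ] 0.78 [ 0.5478 -0.2064]
lip side [401.9 182.1] 0.72 [ 0.4394 -0.4866]
lip side [455.8 265.4] 0.66 [ 0.1886 -0.1871]
keepers top [366.7 332.8] 0.75 [ 0.1939 -0.2473]
keepers top [467.4 246.6] 0.57 [ 0.4394 -0.5351]
keepers side [406.1 172.4] 0.8 [ 0.4467 -0.5374]
keep
[... 640 characters left out ...]
 0.025 ]
jar side [334.2 313.6] 0.83 [0.3849 0.0311]
dish top [282.5 156.6] 0.66 [0.7148 0.0031]
dish side [218.8 265.5] 0.86 [0.7119 0.0121]
scoop top [366.2 274.5] 0.66 [ 0.361  -0.2504]
scoop side [394.  247.6] 0.68 [ 0.3629 -0.2502]
brush top [339.2 153.7] 0.8 [ 0.7266 -0.1685]
brush side [254.5 233.7] 0.88 [ 0.7111 -0.1403]
cup_ring top [194.  264.4] 0.55 [0.3829 0.2542]
cup_ring top [382.  203.3] 0.17 [ 0.5745 -0.2976]
cup_ring side [277.8 387.4] 0.63 [0.3849 0.2584]
puck top [239.  158.6] 0.78 [0.7068 0.1349]
puck top [257.6 210.4] 0.17 [0.5472 0.0728]
puck side [185.4 297.7] 0.7 [0.7074 0.143 ]
puck side [257.4 301.5] 0.2 [0.5544 0.076 ]
puck side [331.6 215.3] 0.19 [ 0.5722 -0.3106]
```

View pics/top0.png

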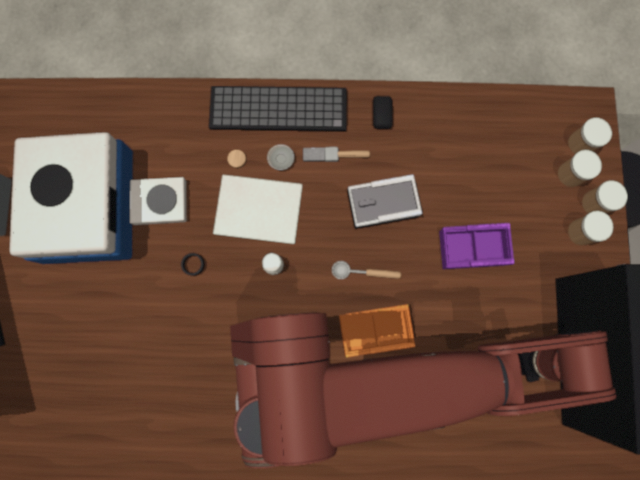

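View pics/side0.png

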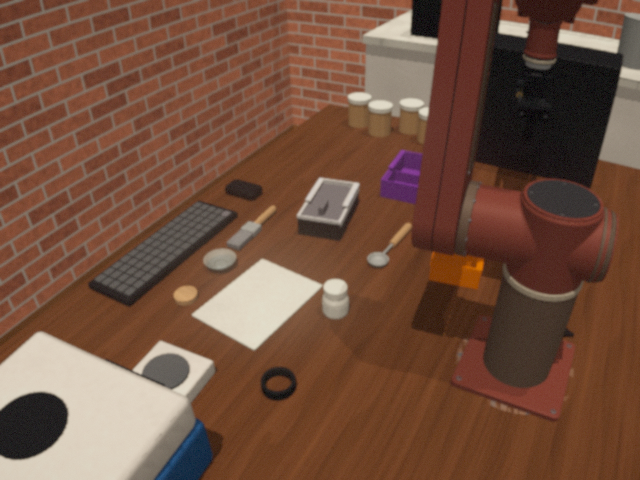

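The pictures show the real case, black with a white frame and a grey lid, at top (384,201) and side (330,210). Its finned end faces the sheet at top (258,209). The stage is at (160,200), and the orange and purple boxes are decoys. I'll refine the case, sheet and stage poses next.

```bash
cat > b.py <<'E'
from h import *
np.set_printoptions(precision=4,suppress=True)
P={n:arm.capture(n) for n in('top','side')}
save(P['top'],'topc.png',(335,165,435,235),6);save(P['side'],'sidec.png',(285,165,375,245),7)
T=P['top']
def poly(p,k,z,near):
    for r in arm.cut_out(p,k):
        b=r['box'];
        if np.hypot((b[0]+b[2])/2-near[0],(b[1]+b[3])/2-near[1])<25:
            c=max(cv2.findContours(r['region'].astype(np.uint8),0,1)[0],key=cv2.contourArea)[:,0]
            W=np.array([onz(p,u,z)[:2] for u in c])*1000
            return r['score'],cv2.minAreaRect(W.astype(np.float32)),W.mean(0)
print('case',poly(T,'case',.066,(384,201)));print('lid',poly(T,'lid',.055,(386,201)))
print('fin',poly(T,'lid_grip',.079,(366,203)));print('sheet',poly(T,'sheet',.004,(258,209)));print('stage',poly(T,'stage',.04,(161,200)))
for k,u in dict(lip=(350,203),lid_grip=(365,203),stage=(160,200),lid=(384,202)).items():
    a=[r['at'] for r in arm.landmark_of(T,k) if abs(r['at'][0]-u[0])<20 and abs(r['at'][1]-u[1])<20][:1]
    b=[r['at'] for r in arm.landmark_of(P['side'],k)][:1]
    if a and b: print(k,tri(T,a[0],P['side'],b[0]))
E
python3 b.py
```

```text
case (0.86, ((563.174560546875, -294.50469970703125), (129.56837463378906, 202.8367919921875), 11.553509712219238), array([ 563.7646, -293.687 ]))
lid (0.97, ((569.3362426757812, -294.4473876953125), (99.99732208251953, 179.25418090820312), 11.325984001159668), array([ 570.3551, -293.4077]))
fin (0.7, ((563.6808471679688, -292.7105407714844), (95.13025665283203, 172.94482421875), 10.65823745727539), array([ 565.3798, -292.2199]))
sheet (0.8, ((551.7611083984375, 72.45581817626953), (236.5072784423828, 180.86927795410156), 83.77542877197266), array([550.1834,  72.7057]))
stage None
lip (array([ 0.434 , -0.2216,  0.2112]), np.float64(0.17221881100366707))
lid_grip (array([ 0.56  , -0.2427,  0.0633]), np.float64(0.005409280774448396))
stage (array([0.5688, 0.359 , 0.0443]), np.float64(0.0003278874607139567))
lid (array([ 0.5723, -0.2891,  0.0526]), np.float64(0.0016629285661918728))
```

View pics/topc.png

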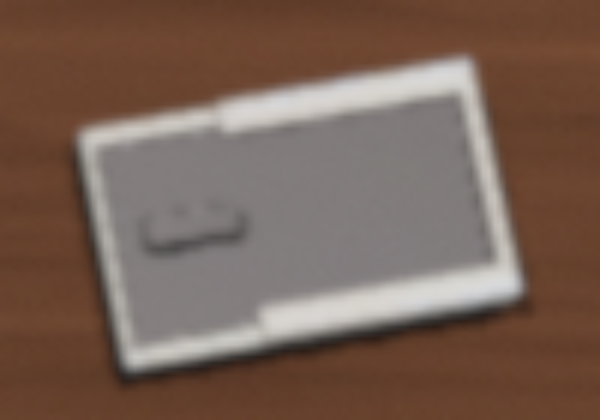

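View pics/sidec.png

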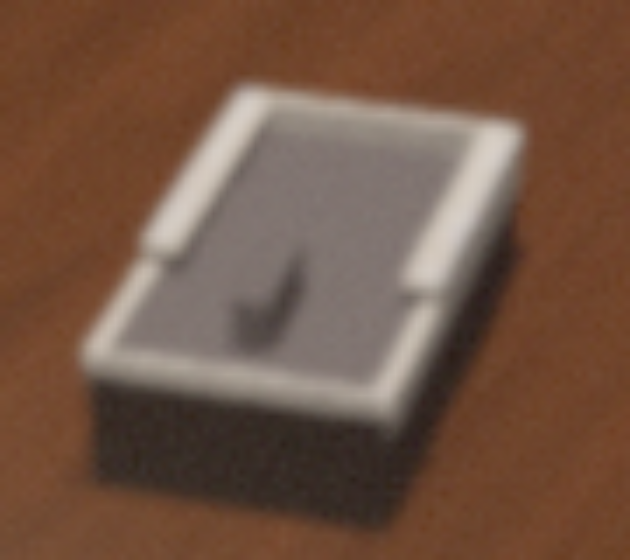

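The crops show the lid running between the keepers with its fin near top pixel (367,203). Triangulation puts the fin at (0.559,-0.243), and the yaw is 11.3°. Next I approach above the fin.

```bash
python3 -m creep '[{"tx":30,"ty":-16,"tz":5,"turn":-0.1},{"tx":80,"ty":-43,"tz":15,"turn":-0.25},{"tx":135,"ty":-72,"tz":25,"turn":-0.43},{"tx":190,"ty":-101,"tz":35,"turn":-0.6},{"tx":245,"ty":-130,"tz":45,"turn":-0.78},{"tx":300,"ty":-159,"tz":55,"turn":-0.95},{"tx":355,"ty":-188,"tz":65,"turn":-1.12},{"tx":410,"ty":-218,"tz":75,"turn":-1.3},{"tx":460,"ty":-244,"tz":80,"turn":-1.47},{"tx":487,"ty":-259,"tz":80,"turn":-1.534}]' 135 8
python3 -m creep '[{"tx":0},{"tx":0}]'
cat > c.py <<'E'
from h import *
np.set_printoptions(precision=4,suppress=True)
s,t,R=st();print(s['t'],t,R[:,0],R[:,1],s['width'],s['joint_positions'],s['ft_force'])
y=np.array([np.cos(np.radians(11.3)),np.sin(np.radians(11.3)),0])
print('to fin, tool mm',R.T@(np.array([.559,-.243,.058])-t)*1e3,'turn err deg',np.degrees(np.arctan2(R[1,1],R[0,1])))
p=arm.capture('top');save(p,'t2.png',(320,150,440,240),6)
E
python3 c.py
```

```text
t: 3.4
tcp_pos: [0.5602, -0.2405, 0.1419]
ee_rot: [-0.0, 0.632, 0.775, 0.0]
ft_force: [-0.1, -0.0, -0.4]
width: 0.0412
grasp_force: 0.0
3.4 [ 0.5602 -0.2405  0.1419] [-0.2015  0.9795  0.0008] [ 0.9795  0.2015 -0.0002] 0.041212773275454806 [-0.5351  0.2523  1.6447  0.0005  1.2454 -0.7382] [-0.1044 -0.0472 -0.3654]
to fin, tool mm [-2.2642 -1.6293 83.8927] turn err deg 11.625646925282938invalid input at $[0]: expected keys tx, ty, tz, turn
```

View pics/t2.png

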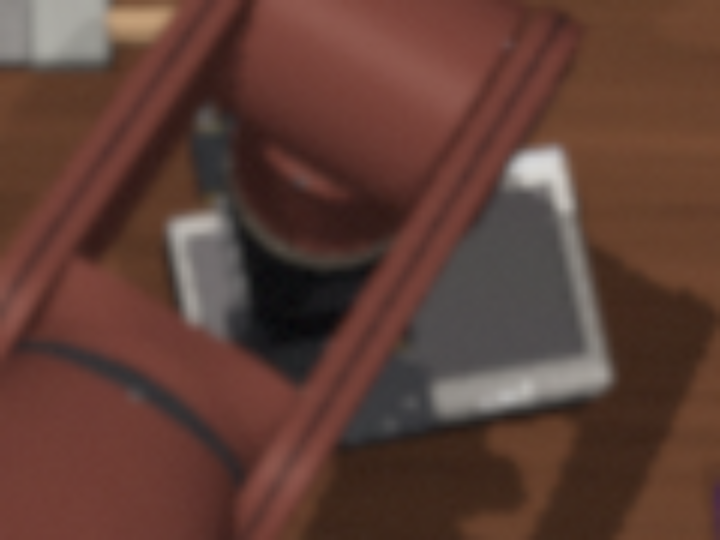

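The arm covers the fin in this view. The measured offset is only about 2 mm against 13 mm of finger clearance, so I go down and close lightly.

```bash
python3 -m creep '[{"tx":-2,"ty":-1.6,"tz":30,"turn":0.006},{"tx":-2,"ty":-1.6,"tz":60,"turn":0.006},{"tx":-2,"ty":-1.6,"tz":75,"turn":0.006},{"tx":-2,"ty":-1.6,"tz":83,"turn":0.006},{"tx":-2,"ty":-1.6,"tz":83,"turn":0.006}]' && python3 -m creep '[{"tx":0,"ty":0,"tz":0,"turn":0},{"tx":0,"ty":0,"tz":0,"turn":0},{"tx":0,"ty":0,"tz":0,"turn":0},{"tx":0,"ty":0,"tz":0,"turn":0},{"tx":0,"ty":0,"tz":0,"turn":0},{"tx":0,"ty":0,"tz":0,"turn":0}]' 255 6
```

```text
t: 4.08
tcp_pos: [0.5574, -0.2457, 0.0597]
ee_rot: [-0.0, 0.637, 0.771, 0.0]
ft_force: [0.1, -0.2, 0.7]
width: 0.0411
grasp_force: 0.0
t: 4.82
tcp_pos: [0.5606, -0.2457, 0.0612]
ee_rot: [0.003, 0.636, 0.771, 0.002]
ft_force: [8.2, 1.7, -0.0]
width: 0.0145
grasp_force: 6.0
```

```bash
cat > d.py <<'E'
from h import *
import sys
p=arm.capture('side');save(p,sys.argv[1],tuple(map(int,sys.argv[2].split(','))),float(sys.argv[3]))
s,t,R=st();print(s['t'],t,s['width'],s['ft_force'],s['torque'])
E
python3 d.py s1.png 275,125,395,245 5
```

```text
4.875 [ 0.56059033 -0.24572352  0.06127063] 0.014171650059504513 [7.67081088 0.98981107 0.16623639] [ 0.27260871 -1.5607935   0.00450307]
```

View pics/s1.png

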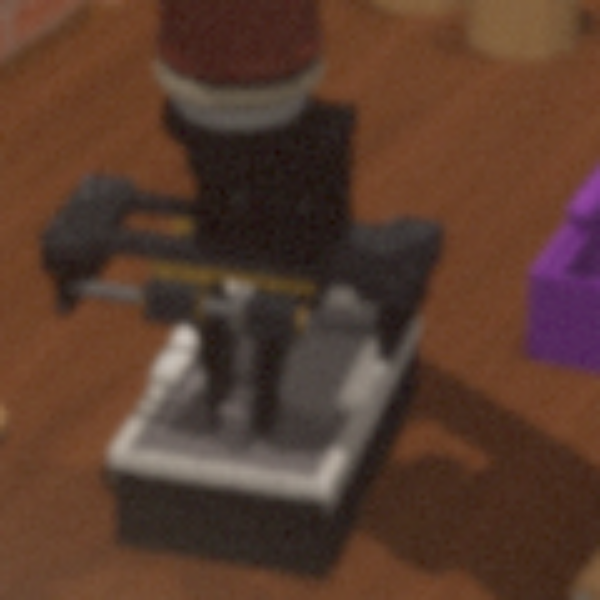

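The fingers hold the fin (width 14 mm). An 8 N side load shows the fin sits about 4 mm towards +ty, so I relieve that and then lift in small steps.

```bash
python3 -m creep '[{"tx":0,"ty":2,"tz":0,"turn":0},{"tx":0,"ty":4.5,"tz":0,"turn":0},{"tx":0,"ty":4.5,"tz":0,"turn":0},{"tx":0,"ty":4.5,"tz":0,"turn":0}]'; for i in 1; do python3 -m creep '[{"tx":0,"ty":0,"tz":-1,"turn":0},{"tx":0,"ty":0,"tz":-2,"turn":0},{"tx":0,"ty":0,"tz":-2,"turn":0}]'; done; python3 -m creep '[{"tx":0,"ty":0,"tz":-1,"turn":0},{"tx":0,"ty":0,"tz":-2,"turn":0},{"tx":0,"ty":0,"tz":-2,"turn":0}]'; python3 -c "
from h import *
s,t,R=st();print(t,s['ft_force'],s['torque'],s['width'])"
```

```text
t: 5.38
tcp_pos: [0.5615, -0.2452, 0.0603]
ee_rot: [0.0, 0.636, 0.771, -0.001]
ft_force: [-1.4, -0.8, 4.6]
width: 0.0145
grasp_force: 6.0
t: 5.75
tcp_pos: [0.5614, -0.2443, 0.0611]
ee_rot: [-0.001, 0.636, 0.771, -0.0]
ft_force: [0.3, 0.3, -1.2]
width: 0.014
grasp_force: 6.0
t: 6.12
tcp_pos: [0.5618, -0.2446, 0.0636]
ee_rot: [0.0, 0.636, 0.771, 0.0]
ft_force: [-0.0, 0.5, -1.5]
width: 0.0142
grasp_force: 6.0
[ 0.56180254 -0.24462135  0.06361599] [-0.02733918  0.50033119 -1.47155723] [ 0.00989921 -0.09760343  0.01624391] 0.014219397005145297
```

```bash
M() { python3 -c "
from h import *
s,t,R=st();print('z',round(t[2]*1e3,2),np.round(s['ft_force'],2),np.round(s['torque'],3))"; }
python3 -m creep '[{"tx":0,"ty":0,"tz":-1,"turn":0},{"tx":0,"ty":0,"tz":-1,"turn":0}]' >/dev/null; M
python3 -m creep '[{"tx":0,"ty":0,"tz":-1,"turn":0},{"tx":0,"ty":0,"tz":-1,"turn":0}]' >/dev/null; M
python3 -m creep '[{"tx":0,"ty":0,"tz":-1,"turn":0},{"tx":0,"ty":0,"tz":-1,"turn":0}]'>/dev/null; M
```

```text
z 64.65 [ 0.14  0.07 -0.45] [ 0.026 -0.083 -0.039]
z 65.65 [-0.1  -0.32 -0.49] [ 0.07 -0.15  0.  ]
z 66.66 [ 0.11  0.77 -1.18] [ 0.063 -0.064  0.027]
```

```bash
python3 d.py s2.png 275,125,395,245 5
```

```text
6.925 [ 0.56182176 -0.24464845  0.0666076 ] 0.013887136310800371 [ 0.7536115   0.56925611 -0.19205814] [ 0.04956942 -0.14390056 -0.00131939]
```

View pics/s2.png

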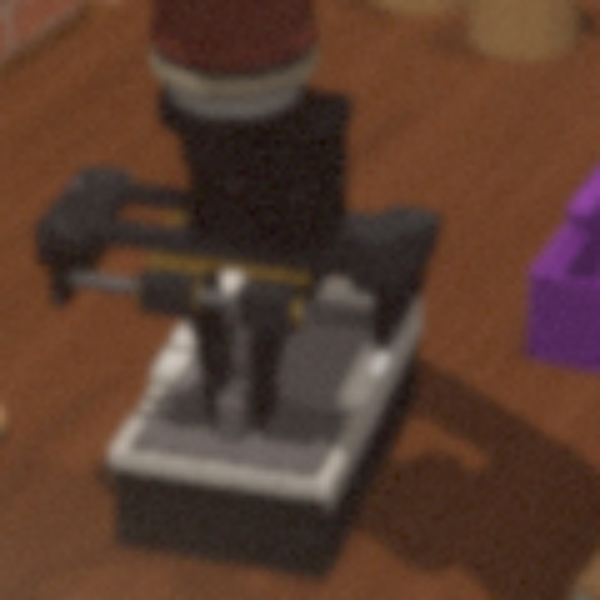

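The lid is tipping: about 6 mm of rise with roughly 1 N of pull. I continue until it meets the keepers.

```bash
M() { python3 -c "
from h import *
s,t,R=st();print('z',round(t[2]*1e3,2),np.round(s['ft_force'],2),np.round(s['torque'],3))"; }
python3 -m creep '[{"tx":0,"ty":0,"tz":-1,"turn":0},{"tx":0,"ty":0,"tz":-1,"turn":0}]' >/dev/null; M
python3 -m creep '[{"tx":0,"ty":0,"tz":-1,"turn":0},{"tx":0,"ty":0,"tz":-1,"turn":0}]' >/dev/null; M
python3 -m creep '[{"tx":0,"ty":0,"tz":-1,"turn":0},{"tx":0,"ty":0,"tz":-1,"turn":0}]'>/dev/null; M
```

```text
z 67.65 [-0.03  0.51 -2.32] [ 0.057 -0.075 -0.06 ]
z 68.65 [-0.49 -0.16 -0.89] [ 0.063 -0.071 -0.003]
z 69.22 [ 0.25 -0.05 -3.74] [-0.172 -0.271  0.029]
```

Contact with the keepers came at z≈69, a rise of about 8.4 mm, so the slope is about 0.06. I firm the grip, back off slightly and draw along the tipped plane.

```bash
cat > m.py <<'E'
from h import *
s,t,R=st();print(s['t'],np.round(t*1e3,2),np.round(s['ft_force'],2),np.round(s['torque'],3),s['width'])
E
python3 -m creep '[{"tx":0,"ty":0,"tz":0.6,"turn":0},{"tx":0,"ty":0,"tz":0.6,"turn":0}]' - 20 >/dev/null; python3 m.py
python3 -m creep '[{"tx":3,"ty":0,"tz":-0.2,"turn":0},{"tx":7,"ty":0,"tz":-0.4,"turn":0},{"tx":12,"ty":0,"tz":-0.7,"turn":0},{"tx":15,"ty":0,"tz":-0.9,"turn":0}]'>/dev/null; python3 m.py
```

```text
7.925 [ 561.81 -244.63   69.12] [ 0.01 -0.92 -1.75] [-0.03  -0.063 -0.005] 0.013931179482271981
8.425 [ 558.81 -229.32   69.82] [ 0.04 -0.6  -1.36] [ 0.058 -0.105 -0.   ] 0.013594946235375301
```

The lip is cleared with no force. I carry on drawing.

```bash
python3 -m creep '[{"tx":8,"ty":0,"tz":-0.5,"turn":0},{"tx":18,"ty":0,"tz":-1.1,"turn":0},{"tx":28,"ty":0,"tz":-1.7,"turn":0},{"tx":38,"ty":0,"tz":-2.3,"turn":0},{"tx":45,"ty":0,"tz":-2.7,"turn":0},{"tx":50,"ty":0,"tz":-3,"turn":0}]'>/dev/null; python3 m.py
python3 -m creep '[{"tx":8,"ty":0,"tz":-0.5,"turn":0},{"tx":18,"ty":0,"tz":-1.1,"turn":0},{"tx":28,"ty":0,"tz":-1.7,"turn":0},{"tx":35,"ty":0,"tz":-2.1,"turn":0},{"tx":40,"ty":0,"tz":-2.4,"turn":0}]'>/dev/null; python3 m.py
```

```text
9.175 [ 549.39 -180.29   72.93] [ 0.61  0.12 -1.22] [ 0.023 -0.115 -0.02 ] 0.01388218265624444
9.8 [ 541.8  -141.01   75.31] [ 0.12  0.15 -1.13] [ 0.052 -0.151  0.009] 0.013661893045933975
```

```bash
python3 -m creep '[{"tx":8,"ty":0,"tz":-0.5,"turn":0},{"tx":18,"ty":0,"tz":-1.1,"turn":0},{"tx":26,"ty":0,"tz":-1.6,"turn":0},{"tx":30,"ty":0,"tz":-5,"turn":0},{"tx":40,"ty":0,"tz":-15,"turn":0},{"tx":55,"ty":0,"tz":-30,"turn":0},{"tx":70,"ty":0,"tz":-50,"turn":0},{"tx":80,"ty":0,"tz":-65,"turn":0},{"tx":80,"ty":0,"tz":-70,"turn":0},{"tx":80,"ty":0,"tz":-70,"turn":0}]'>/dev/null; python3 m.py
cat > e.py <<'E'
from h import *
np.set_printoptions(precision=4,suppress=True)
P={n:arm.capture(n) for n in('top','side')}
t=P['top']['pixels'][140:270,180:440,::-1];s=P['side']['pixels'][150:350,190:400,::-1]
cv2.imwrite('pics/e.png',np.hstack([cv2.resize(t,(400,200)),cv2.resize(s,(210*2-20,400))[:400]][:1]+[]) ) if 0 else None
c=np.zeros((600,780,3),np.uint8);c[:390]=cv2.resize(t,(780,390));c[390:]=0
r=cv2.resize(s,(220,210));c[390:600,:220]=r
cv2.imwrite('pics/e.png',c)
# sheet centre from both views
for n in P:
    for r in arm.landmark_of(P[n],'sheet')[:1]: print('sheet',n,onz(P[n],r['at'],0),r['score'])
for k in('round_cup','square_cup'):
    for n in P:
        for r in arm.landmark_of(P[n],k)[:3]: print(k,n,np.round(r['at']),round(r['score'],2),onz(P[n],r['at'],.008)[:2])
E
python3 e.py
```

```text
11.05 [526.94 -63.16 145.69] [ 0.6  -0.71 -1.38] [ 0.077 -0.08  -0.041] 0.013904654083826866
sheet top [0.5421 0.0717 0.    ] 0.69
sheet side [ 0.5568  0.0713 -0.    ] 0.73
round_cup top [367. 206.] 0.53 [ 0.5649 -0.2511]
round_cup top [381. 206.] 0.35 [ 0.5635 -0.2936]
round_cup side [323. 227.] 0.47 [ 0.56   -0.2415]
square_cup top [400. 199.] 0.95 [ 0.5854 -0.3513]
square_cup side [335. 216.] 0.74 [ 0.5551 -0.2998]
square_cup side [331. 204.] 0.67 [ 0.5961 -0.3505]
```

View pics/e.png

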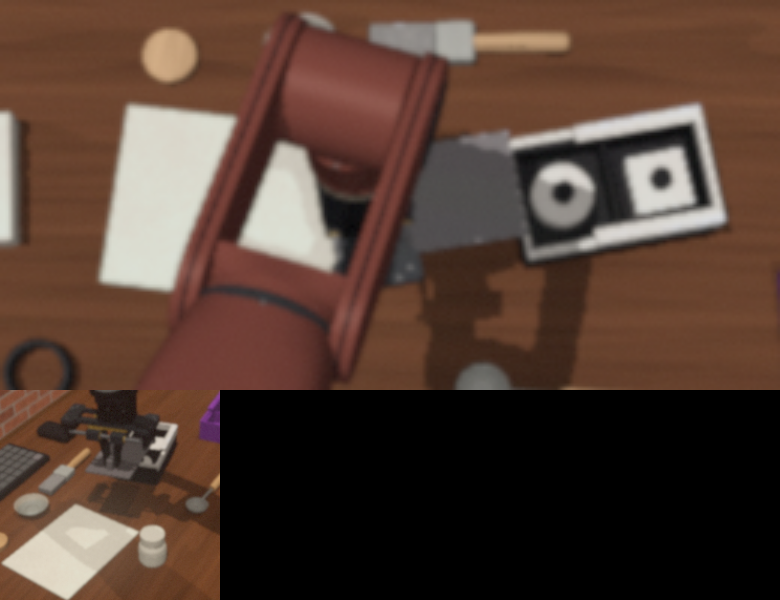

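The lid is out. The round cup is in the bay nearest the sheet, at about top pixel (367,204), and the square one is in the far bay. I carry the lid to the sheet and align it.

```bash
python3 -m creep '[{"tx":20,"ty":7,"tz":0,"turn":0.03},{"tx":55,"ty":20,"tz":0,"turn":0.1},{"tx":95,"ty":35,"tz":0,"turn":0.17},{"tx":135,"ty":50,"tz":10,"turn":0.25},{"tx":165,"ty":62,"tz":35,"turn":0.3},{"tx":180,"ty":67.5,"tz":65,"turn":0.31},{"tx":180,"ty":67.5,"tz":90,"turn":0.31},{"tx":180,"ty":67.5,"tz":103,"turn":0.31},{"tx":180,"ty":67.5,"tz":103,"turn":0.31}]'
python3 - <<'E'
from h import *
np.set_printoptions(precision=4,suppress=True)
s,t,R=st();print(t,R[:,0],R[:,1])
T=np.array([.559,.1267,.015]);print(R.T@(T-t)*1e3)
# cup centre in bay
p=arm.capture('top')
for k in('round_cup','square_cup'):
    for r in arm.landmark_of(p,k)[:2]: print(k,np.round(r['at']),round(r['score'],2),onz(p,r['at'],.008)[:2])
    for r in arm.cut_out(p,k)[:2]:
        m=cv2.moments(r['region'].astype(np.uint8)); c=(m['m10']/m['m00'],m['m01']/m['m00']);print(' cut',np.round(c,1),round(r['score'],2),onz(p,c,.030)[:2],r['box'])
E
```

```text
t: 12.58
tcp_pos: [0.558, 0.1262, 0.0413]
ee_rot: [-0.001, 0.748, 0.664, -0.001]
ft_force: [0.4, 0.1, -1.2]
width: 0.0143
grasp_force: 20.0
[0.558  0.1262 0.0413] [ 0.1191  0.9929 -0.0005] [ 0.9929 -0.1191 -0.0021]
[ 0.6047  1.0142 26.2799]
round_cup [366. 206.] 0.59 [ 0.5628 -0.2479]
 cut [366.4 205.3] 0.68 [ 0.5609 -0.2483] [356.5, 194.5, 378.1, 214.0]
 cut [275.4 212.5] 0.35 [0.5355 0.017 ] [241.8, 180.6, 297.8, 243.8]
square_cup [401. 202.] 0.86 [ 0.5769 -0.3533]
square_cup [364. 272.] 0.67 [ 0.3666 -0.2427]
 cut [398.8 200.9] 0.76 [ 0.5758 -0.3435] [388.4, 187.5, 410.3, 213.3]
```

```bash
python3 -m creep '[{"tx":1,"ty":1,"tz":6,"turn":0},{"tx":1,"ty":1,"tz":12,"turn":0},{"tx":1,"ty":1,"tz":16,"turn":0},{"tx":1,"ty":1,"tz":18,"turn":0}]' >/dev/null; python3 m.py;  python3 -m creep '[{"tx":0,"ty":0,"tz":2,"turn":0},{"tx":0,"ty":0,"tz":4,"turn":0},{"tx":0,"ty":0,"tz":6,"turn":0},{"tx":0,"ty":0,"tz":6,"turn":0}]' - 6 >/dev/null; python3 m.py; python3 -m creep '[{"tx":0,"ty":0,"tz":1,"turn":0},{"tx":0,"ty":0,"tz":2,"turn":0},{"tx":0,"ty":0,"tz":2,"turn":0}]' - 6 >/dev/null; python3 m.py
```

```text
13.325 [559.43 127.39  23.58] [ 0.28  0.88 -1.76] [ 0.079 -0.099 -0.037] 0.013962204473170963
13.825 [559.9  127.4   18.18] [-0.08  0.23 -0.31] [ 0.049 -0.113 -0.019] 0.014083752104283625
14.2 [559.9  127.41  16.19] [ 0.15 -0.07 -0.12] [ 0.067 -0.1   -0.023] 0.013801173928566222
```

```bash
python3 -m creep '[{"tx":0,"ty":0,"tz":1,"turn":0},{"tx":0,"ty":0,"tz":1,"turn":0}]' >/dev/null; python3 m.py; python3 -m creep '[{"tx":0,"ty":0,"tz":1,"turn":0},{"tx":0,"ty":0,"tz":1,"turn":0}]' >/dev/null; python3 m.py
```

```text
14.45 [559.84 127.41  15.15] [-0.09  0.11 -0.33] [ 0.043 -0.118  0.054] 0.01408654542657319
14.7 [559.98 127.44  14.46] [-0.45  0.06  1.77] [ 0.076  0.041 -0.065] 0.013826563445865366
```

The lid is flat on the sheet. I release, rise and go back towards the cup.

```bash
python3 -m creep '[{"tx":0,"ty":0,"tz":0,"turn":0},{"tx":0,"ty":0,"tz":0,"turn":0},{"tx":0,"ty":0,"tz":0,"turn":0},{"tx":0,"ty":0,"tz":-10,"turn":0},{"tx":0,"ty":0,"tz":-40,"turn":0},{"tx":0,"ty":0,"tz":-90,"turn":0},{"tx":-10,"ty":1,"tz":-130,"turn":0}]' 135 12 && python3 -m creep '[{"tx":-30,"ty":4,"tz":0,"turn":-0.02},{"tx":-85,"ty":11,"tz":0,"turn":-0.07},{"tx":-145,"ty":18,"tz":0,"turn":-0.12},{"tx":-205,"ty":26,"tz":0,"turn":-0.18},{"tx":-265,"ty":33,"tz":0,"turn":-0.24},{"tx":-320,"ty":40,"tz":0,"turn":-0.28},{"tx":-350,"ty":44,"tz":0,"turn":-0.31},{"tx":-363,"ty":46,"tz":0,"turn":-0.31},{"tx":-363,"ty":46,"tz":0,"turn":-0.31}]'
cat > f.py <<'E'
from h import *
np.set_printoptions(precision=4,suppress=True)
P={n:arm.capture(n) for n in('top','side')}
c=np.zeros((600,780,3),np.uint8)
c[:300,:]=cv2.resize(P['top']['pixels'][150:250,130:390,::-1],(780,300));c[300:,:375]=cv2.resize(P['side']['pixels'][140:240,260:385,::-1],(375,300))
c[300:,380:755]=cv2.resize(P['side']['pixels'][250:350,190:315,::-1],(375,300))
cv2.imwrite('pics/f.png',c)
for k in('round_cup',):
  for n in P:
    for r in arm.cut_out(P[n],k)[:2]:
        m=cv2.moments(r['region'].astype(np.uint8)); q=(m['m10']/m['m00'],m['m01']/m['m00']);print(n,np.round(q,1),round(r['score'],2),onz(P[n],q,.030)[:2],r['box'])
    for r in arm.landmark_of(P[n],k)[:2]: print(n,'lm',np.round(r['at'],1),round(r['score'],2),onz(P[n],r['at'],.008)[:2])
for r in arm.cut_out(P['top'],'lid')[:2]:
    ct=max(cv2.findContours(r['region'].astype(np.uint8),0,1)[0],key=cv2.contourArea)[:,0]
    print('lid',r['score'],cv2.minAreaRect(np.array([onz(P['top'],u,.009)[:2]*1e3 for u in ct],np.float32)))
for r in arm.cut_out(P['top'],'sheet')[:1]:
    ct=max(cv2.findContours(r['region'].astype(np.uint8),0,1)[0],key=cv2.contourArea)[:,0]
    print('sheet',r['score'],cv2.minAreaRect(np.array([onz(P['top'],u,.004)[:2]*1e3 for u in ct],np.float32)))
s,t,R=st();print(t,R[:,0],R[:,1])
E
python3 f.py
```

```text
t: 15.58
tcp_pos: [0.5602, 0.1178, 0.147]
ee_rot: [0.001, 0.748, 0.664, 0.001]
ft_force: [0.6, -0.3, 0.3]
width: 0.041
grasp_force: 0.0
t: 16.7
tcp_pos: [0.5623, -0.2486, 0.1445]
ee_rot: [-0.0, 0.637, 0.771, 0.0]
ft_force: [0.2, 0.7, -0.2]
width: 0.0412
grasp_force: 0.0
top lm [366.3 208.7] 0.45 [ 0.5555 -0.2499]
side [218.9 259. ] 0.56 [0.7    0.0205] [202.3, 247.8, 235.8, 270.4]
side [325.  215.4] 0.49 [ 0.5655 -0.2614] [314.1, 212.3, 334.5, 221.2]
side lm [323.7 225.5] 0.66 [ 0.5618 -0.2464]
side lm [161.8 371.3] 0.47 [0.6002 0.34  ]
lid 0.88 ((550.1060791015625, 75.36465454101562), (174.02491760253906, 102.32135772705078), 83.40258026123047)
sheet 0.6 ((551.84814453125, 72.83479309082031), (237.9803009033203, 182.8291015625), 83.95820617675781)
[ 0.5624 -0.2477  0.1443] [-0.1909  0.9816  0.    ] [0.9816 0.1909 0.0001]
```

View pics/f.png

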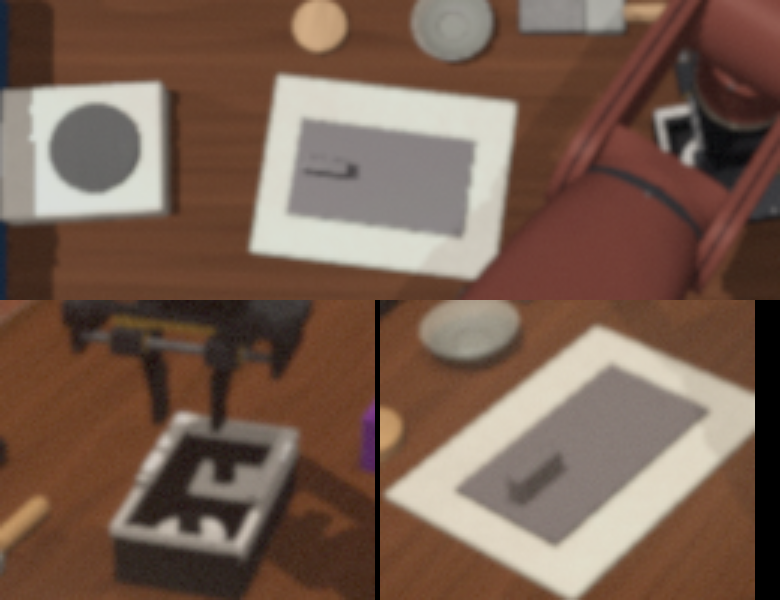

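The lid sits flat and centred to about 3 mm, aligned with the sheet and fin up. The round cup shows at side crop (185,525), behind the lip. I descend to its knob, estimated at (0.561,-0.2505).

```bash
python3 -m creep '[{"tx":-1,"ty":-1,"tz":25,"turn":0},{"tx":-2.5,"ty":-1,"tz":60,"turn":0},{"tx":-2.5,"ty":-1,"tz":90,"turn":0},{"tx":-2.5,"ty":-1,"tz":105,"turn":0},{"tx":-2.5,"ty":-1,"tz":111.5,"turn":0},{"tx":-2.5,"ty":-1,"tz":111.5,"turn":0}]' && python3 -m creep '[{"tx":0,"ty":0,"tz":0,"turn":0},{"tx":0,"ty":0,"tz":0,"turn":0},{"tx":0,"ty":0,"tz":0,"turn":0},{"tx":0,"ty":0,"tz":0,"turn":0},{"tx":0,"ty":0,"tz":0,"turn":0}]' 255 12
```

```text
t: 17.85
tcp_pos: [0.5621, -0.2513, 0.0332]
ee_rot: [0.0, 0.636, 0.771, 0.0]
ft_force: [-0.1, 0.3, 0.2]
width: 0.0406
grasp_force: 0.0
t: 18.48
tcp_pos: [0.5628, -0.2516, 0.0339]
ee_rot: [0.001, 0.636, 0.771, 0.0]
ft_force: [2.0, 0.7, 5.8]
width: 0.0215
grasp_force: 12.0
```

```bash
python3 -m creep '[{"tx":0,"ty":0,"tz":0,"turn":0},{"tx":0,"ty":0,"tz":0,"turn":0}]' - 25; python3 m.py
```

```text
t: 18.73
tcp_pos: [0.5628, -0.2516, 0.0339]
ee_rot: [0.001, 0.636, 0.771, 0.0]
ft_force: [1.2, 1.1, 5.3]
width: 0.021
grasp_force: 25.0
18.725 [ 562.83 -251.56   33.88] [1.15 1.09 5.3 ] [ 0.125 -0.516  0.018] 0.021026556138809414
```

```bash
python3 -m creep '[{"tx":0,"ty":0,"tz":-3,"turn":0},{"tx":0,"ty":0,"tz":-12,"turn":0},{"tx":0,"ty":0,"tz":-30,"turn":0},{"tx":0,"ty":0,"tz":-60,"turn":0},{"tx":0,"ty":0,"tz":-95,"turn":0},{"tx":0,"ty":0,"tz":-110,"turn":0},{"tx":0,"ty":0,"tz":-110,"turn":0}]'
python3 - <<'E'
from h import *
np.set_printoptions(precision=4,suppress=True)
s,t,R=st();print(t,s['ft_force'],R[:,1])
p=arm.capture('side');save(p,'g.png',(270,110,390,230),5)
for r in arm.landmark_of(p,'round_cup')[:2]: print(r['at'],r['score'], onz(p,r['at'],t[2]-.024))
T=arm.capture('top')
for n,q in(('top',T),('side',p)):
    for r in arm.landmark_of(q,'stage')[:1]: print('stage',n,r['score'],onz(q,r['at'],.04))
    for r in arm.cut_out(q,'stage')[:1]:
        g=cv2.cvtColor(q['pixels'],cv2.COLOR_RGB2GRAY); b=[int(v) for v in r['box']];print(n,'box',b)
# dark disc fit in top view
im=T['pixels'][170:230,135:188].astype(int);g=im.sum(2)/3
m=((g<150)&(abs(im[:,:,0]-im[:,:,2])<25)).astype(np.uint8)
k,l,sx,ce=cv2.connectedComponentsWithStats(m)
i=1+np.argmax(sx[1:,4]);print(sx[i],ce[i]+[135,170],onz(T,ce[i]+[135,170],.04))
E
```

```text
t: 19.6
tcp_pos: [0.5625, -0.2517, 0.1444]
ee_rot: [0.002, 0.636, 0.771, 0.0]
ft_force: [-0.7, -0.3, -1.9]
width: 0.0211
grasp_force: 25.0
[ 0.5625 -0.2517  0.1444] [-0.731  -0.285  -1.8902] [0.9818 0.1898 0.0022]
[323.0, 189.8] 0.68 [ 0.5585 -0.2408  0.1204]
stage top 0.72 [0.5707 0.3507 0.04  ]
top box [6, 132, 188, 263]
stage side 0.82 [0.5778 0.3564 0.04  ]
side box [0, 333, 212, 480]
[ 12  15  30  29 697] [161.3644 198.868 ] [0.5693 0.3513 0.04  ]
```

View pics/g.png

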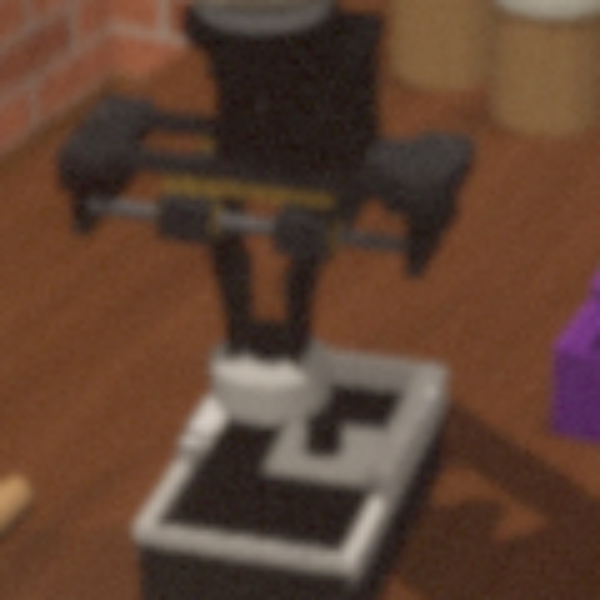

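Run:
```python
from h import *
np.set_printoptions(precision=1,suppress=True)
s,t,R=st();p=arm.capture('side')
a=np.linspace(0,2*np.pi,60)
for d in(0,.005,.01):
    c=t+R[:,0]*d; q=np.array([proj(p,[c[0]+.03*np.cos(u),c[1]+.03*np.sin(u),t[2]+h]) for h in(-.0259,-.0039) for u in a])
    print(d,'crop px x',(np.array([q[:,0].min(),q[:,0].max()])-270)*5,'y',(np.array([q[:,1].min(),q[:,1].max()])-110)*5)
g=p['pixels'][110:230,270:390].astype(int);br=(g.min(2)>120)
for y in range(66,90,2): print(y*5,np.flatnonzero(br[y,35:75])[[0,-1]]*5+175 if br[y,35:75].any() else '-')
# column profile
print('col 53',g[66:92,53].mean(1))
im=p['pixels'][345:395,130:200].astype(int);gr=im.mean(2)
m=((gr<130)&(abs(im[:,:,0]-im[:,:,2])<25)).astype(np.uint8)
k,l,sx,ce=cv2.connectedComponentsWithStats(m);i=1+np.argmax(sx[1:,4])
ct=max(cv2.findContours((l==i).astype(np.uint8),0,1)[0],key=cv2.contourArea)[:,0]
W=np.array([onz(p,u+np.array([130,345]),.04)[:2]*1e3 for u in ct],np.float32)
print('side disc',sx[i],cv2.minEnclosingCircle(W),cv2.minAreaRect(W))
```

```text
0 crop px x [209.6 329.4] y [330.7 427.9]
0.005 crop px x [206.4 326.6] y [335.2 432.9]
0.01 crop px x [203.2 323.8] y [339.8 437.9]
330 -
340 -
350 -
360 -
370 [215 285]
380 [220 300]
390 [225 305]
400 [205 290]
410 [195 285]
420 [190 260]
430 [185 290]
440 [180 370]
col 53 [ 40.7  36.   31.3  34.3  33.3  34.   48.3  82.3 134.7 169.3 179.7 176.7
 166.3 146.  137.3 135.7 136.3 136.  127.3 114.3  78.3  41.3  46.3  57.
  70.7  85. ]
side disc [   0    9   59   35 1199] ((578.817138671875, 363.1192932128906), 56.35085678100586) ((578.5152587890625, 347.90032958984375), (106.78429412841797, 73.68412017822266), 3.571850538253784)
```

Run:
```python
from h import *
np.set_printoptions(precision=1,suppress=True)
from scipy.optimize import least_squares
from scipy.ndimage import map_coordinates
for n,c0 in(('top',(.569,.352)),('side',(.572,.354))):
    p=arm.capture(n);g=cv2.GaussianBlur(p['pixels'].astype(np.float32).mean(2),(0,0),.8);c=np.array(c0)
    for it in range(4):
        E=[]
        for u in np.linspace(0,2*np.pi,48,endpoint=False):
            r=np.arange(.033,.058,.0005);q=np.array([proj(p,[c[0]+x*np.cos(u),c[1]+x*np.sin(u),.04]) for x in r])
            v=map_coordinates(g,[q[:,1],q[:,0]],order=1);d=np.diff(v);i=d.argmax()
            if d[i]>2: E.append(c+(r[i]+.00025)*np.array([np.cos(u),np.sin(u)]))
        E=np.array(E);f=least_squares(lambda z:np.hypot(*(E-z[:2]).T)-z[2],[*c,.045],loss='soft_l1',f_scale=.002);c=f.x[:2]
    print(n,len(E),f.x*1e3)
```

```text
top 48 [569.7 351.5  44.8]
side 48 [570.2 351.3  43.4]
```

Both views agree on the stage at (0.570, 0.3514), and the cup is centred in the grip. I carry it over.

```bash
python3 -m creep '[{"tx":20,"ty":4,"tz":-5,"turn":0},{"tx":60,"ty":12,"tz":-10,"turn":0},{"tx":115,"ty":24,"tz":-10,"turn":0.02},{"tx":170,"ty":35,"tz":-10,"turn":0.05},{"tx":225,"ty":46,"tz":-10,"turn":0.08},{"tx":280,"ty":58,"tz":-10,"turn":0.11},{"tx":335,"ty":69,"tz":-10,"turn":0.14},{"tx":390,"ty":81,"tz":-10,"turn":0.17},{"tx":440,"ty":91,"tz":-10,"turn":0.2},{"tx":470,"ty":97,"tz":-10,"turn":0.2}]'
python3 - <<'E'
from h import *
s,t,R=st();print(t,R.T@(np.array([.570,.3514,.0659])-t)*1e3,np.degrees(np.arctan2(R[1,1],R[0,1])),s['width'])
E
```

```text
t: 21.35
tcp_pos: [0.5666, 0.2324, 0.1533]
ee_rot: [-0.0, 0.709, 0.705, 0.0]
ft_force: [0.5, -0.2, -1.7]
width: 0.021
grasp_force: 25.0
[0.56663202 0.2324118  0.1532565 ] [118.92499919   2.55075327  87.47017486] -0.3808168768488518 0.020985456354650177
```

```bash
python3 -m creep '[{"tx":20,"ty":1,"tz":0,"turn":0},{"tx":55,"ty":2,"tz":5,"turn":0},{"tx":90,"ty":3,"tz":20,"turn":0},{"tx":112,"ty":3,"tz":40,"turn":0},{"tx":119,"ty":3,"tz":60,"turn":0},{"tx":119,"ty":3,"tz":72,"turn":0},{"tx":119,"ty":3,"tz":78,"turn":0},{"tx":119,"ty":3,"tz":78,"turn":0}]'
python3 - <<'E'
from h import *
s,t,R=st();print(t,R.T@(np.array([.570,.3514,.0659])-t)*1e3)
p=arm.capture('side');save(p,'h.png',(110,290,230,410),5)
a=np.linspace(0,2*np.pi,60)
q=np.array([proj(p,[.570+.03*np.cos(u),.3514+.03*np.sin(u),t[2]+h]) for h in(-.0259,-.0039) for u in a])
print('crop px x',(np.array([q[:,0].min(),q[:,0].max()])-110)*5,'y',(np.array([q[:,1].min(),q[:,1].max()])-290)*5)
E
```

```text
t: 22.35
tcp_pos: [0.5719, 0.3467, 0.0746]
ee_rot: [-0.0, 0.711, 0.704, -0.0]
ft_force: [-0.0, 0.5, -1.6]
width: 0.021
grasp_force: 25.0
[0.57194861 0.34669096 0.07455011] [ 4.69271803 -1.99189015  8.64912445]
crop px x [182.44906758 356.39449279] y [285.46066826 448.11538857]
```

View pics/h.png

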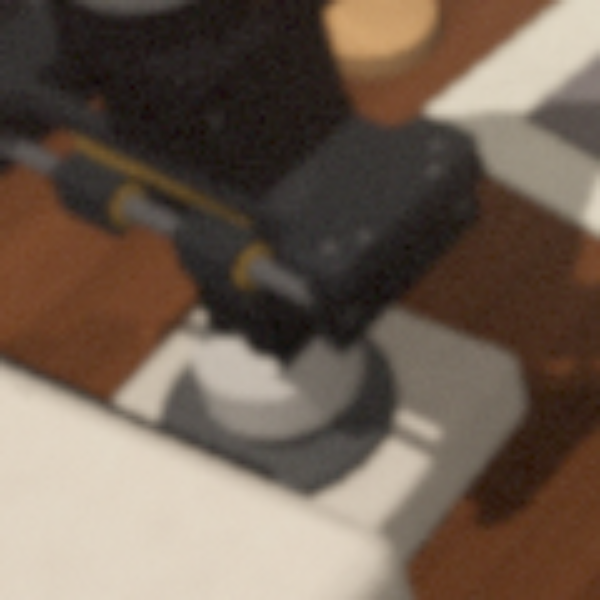

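The cup hangs upright above the stage. Its outline at crop x 190–363 confirms the remaining offset of about 5 mm, so I correct that and lower gently.

```bash
python3 -m creep '[{"tx":2,"ty":-1,"tz":0,"turn":0},{"tx":4.7,"ty":-2,"tz":2,"turn":0},{"tx":4.7,"ty":-2,"tz":4,"turn":0},{"tx":4.7,"ty":-2,"tz":6,"turn":0},{"tx":4.7,"ty":-2,"tz":6,"turn":0}]'>/dev/null; python3 m.py
python3 -m creep '[{"tx":0,"ty":0,"tz":0.7,"turn":0},{"tx":0,"ty":0,"tz":1.4,"turn":0},{"tx":0,"ty":0,"tz":1.4,"turn":0}]'>/dev/null; python3 m.py
python3 -m creep '[{"tx":0,"ty":0,"tz":0.7,"turn":0},{"tx":0,"ty":0,"tz":0.7,"turn":0}]'>/dev/null; python3 m.py
```

```text
23.025 [569.64 352.34  68.38] [ 1.    0.19 -1.87] [-0.017 -0.128 -0.019] 0.0212834984851475
23.4 [569.87 352.35  67.3 ] [-0.03  0.22 -1.57] [-0.01  -0.129 -0.033] 0.021086302409411038
23.65 [569.83 352.38  66.59] [-0.4   0.26 -1.6 ] [-0.009 -0.081  0.005] 0.020727352138611307
```

```bash
python3 -m creep '[{"tx":0,"ty":0,"tz":0.7,"turn":0},{"tx":0,"ty":0,"tz":0.7,"turn":0}]'>/dev/null; python3 m.py
python3 -m creep '[{"tx":0,"ty":0,"tz":0.7,"turn":0},{"tx":0,"ty":0,"tz":0.7,"turn":0}]'>/dev/null; python3 m.py
```

```text
23.9 [569.92 352.43  66.04] [-0.99  0.23 -0.2 ] [ 0.009 -0.074 -0.014] 0.021077311558597014
24.15 [569.91 352.48  65.97] [-3.46 -0.63  5.27] [-0.237  0.424  0.005] 0.02081085189924808
```

Contact is at z≈66, as predicted. I back off slightly, release and rise.

```bash
python3 -m creep '[{"tx":0,"ty":0,"tz":-0.5,"turn":0},{"tx":0,"ty":0,"tz":-0.5,"turn":0}]' >/dev/null; python3 -m creep '[{"tx":0,"ty":0,"tz":0,"turn":0},{"tx":0,"ty":0,"tz":0,"turn":0},{"tx":0,"ty":0,"tz":0,"turn":0},{"tx":0,"ty":0,"tz":0,"turn":0},{"tx":0,"ty":0,"tz":-10,"turn":0},{"tx":0,"ty":0,"tz":-30,"turn":0},{"tx":0,"ty":0,"tz":-70,"turn":0},{"tx":-30,"ty":0,"tz":-110,"turn":0},{"tx":-80,"ty":0,"tz":-120,"turn":0},{"tx":-140,"ty":0,"tz":-120,"turn":0}]' 135 25 && python3 -m creep '[{"tx":-50,"ty":0,"tz":0,"turn":0},{"tx":-90,"ty":0,"tz":0,"turn":0},{"tx":-100,"ty":0,"tz":0,"turn":0}]' >/dev/null
python3 - <<'E'
from h import *
p=arm.capture('side');q=arm.capture('top')
c=np.hstack([cv2.resize(p['pixels'][310:410,110:230],(390,325)),cv2.resize(q['pixels'][150:250,100:220],(390,325))])[:,:,::-1];cv2.imwrite('pics/i.png',c)
a=np.linspace(0,2*np.pi,60)
Q=np.array([proj(p,[.570+.03*np.cos(u),.3514+.03*np.sin(u),h]) for h in(.04,.062) for u in a])
print('pred side crop',(Q.min(0)-[110,310])*3.25,(Q.max(0)-[110,310])*3.25,'top c',(proj(q,[.57,.3514,.062])-[100,150])*3.25)
for r in arm.cut_out(p,'round_cup')[:1]: print(r['score'],(np.array(r['box'])-[110,310,110,310])*3.25)
for r in arm.cut_out(q,'round_cup')[:1]: print(r['score'],(np.array(r['box'])-[100,150,100,150])*3.25)
print(st()[0]['t'],st()[1])
E
```

```text
t: 25.65
tcp_pos: [0.5701, 0.2121, 0.1899]
ee_rot: [0.002, 0.71, 0.705, 0.003]
ft_force: [-0.5, -0.3, -0.1]
width: 0.041
grasp_force: 0.0
pred side crop [122.04846886 130.84487963] [234.45663563 236.2589059 ] top c [192.27030417 152.29161244]
0.82 [158.275 123.825 230.1   189.475]
26.225 [0.56804115 0.11331653 0.18661241]
```

View pics/i.png

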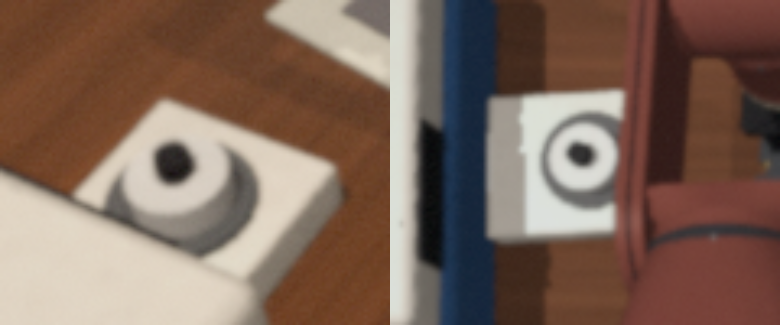

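Left: the cup stands upright on the disc, spanning x 122–236 against the predicted 122–234. Right: it is concentric with the dark stage. I hand the job in.

```bash
python3 -c "
from plant import arm
print(arm.hand_in())"
```

```text
the job is handed in; nothing more can be done
None
```

The lid lies flat and fin up in the middle of the sheet (centred to about 3 mm), the round cup stands upright and centred on the stage, and I handed the job in at about 26 s; no verdict came back.

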